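# Pin a decorating wheel at its zero mark

### The arm

A 7-joint arm with a two-finger parallel gripper is mounted at the origin on the work surface; the furniture and walls round the work are solid. World frame = base frame: x ahead of the robot, y to its left, z up, the work surface at z = 0. Lengths are in mm, angles in rad, forces in N, time in s.
With the tool pointing down it reaches from about 425 to 950 mm from the base axis. Payload 4.7 kg.
Tool frame: the origin (TCP) lies midway between the tips of the shut fingers; the grasp point (between the pads) lies 19 mm behind it (ctrl.grasp_offset is the distance from the TCP to the grasp point, in mm); z points along the fingers, y is the line along which they close (so a half turn about z gives the same grasp; the last joint's range is limited). The gripper opens to 85 mm and grips with 20 to 120 N. Pads are 22 mm wide; open, the fingers measure 114 mm over their backs; the gripper's body (76 mm by 85 mm) begins 54 mm behind the grasp point. The pads swing forward as they close: fully open they stand 13 mm farther back than shut.
Start: joints at [-1.372, 0.469, -0.049, 1.532, 0.024, 1.141, -0.082], TCP at [152.395, 657.59, 231.335] pointing down, gripper open.
Joint ranges: [-2.59, 2.59], [-0.33, 1.99], [-1.39, 1.29], [0.1, 2.45], [-1.04, 4.18], [0.21, 1.99], [-2.66, 2.66]. Speed limits (rad/s): [2.57, 2.57, 3.14, 3.14, 3.14, 3.14, 3.14].

### API

Orientations are given as [roll, pitch, yaw] about the fixed x, y, z axes, in that order (R = Rz(yaw) Ry(pitch) Rx(roll)).
In Python, from rig import ctrl gives the robot as it stands.
- The arm moves only by the shell command python3 -m handwheel 'ROWS'. ROWS is a JSON object whose one key "moves" holds a list of rows, each a list of 7 numbers: the shift along the tool's x, y, z in m, then the turn, a rotation vector about the tool's x, y, z in degrees, then the closure, from -1 (fully open) to 1 (shut). In form: {"moves": [[tx, ty, tz, ax, ay, az, jaw], ...]}. A call has 1 to 20 rows; each row shifts and turns the commanded pose from where the row before left it, along the tool's axes as they then stand; what a row does not reach is not made up. A row lasts 1/12 s, in which the tool goes at most 41.7 mm and 7.16 degrees, less where a joint would pass 70% of its speed; a pose out of reach is approached as far as the arm can. A call is refused whole if a number of a shift passes 0.0417 or a number of a turn 7.16, either way. A call with a gripper value outside its range is refused whole. The fingers move at their own pace and stop on an object; the grip force is fixed at half the most. Time passes only in rows, so rows that do not move let the fingers close. It gives the time, the measured TCP pose, the force, the opening and the grip force at its end, in the units of the state.
- ctrl.get_state(): the state, without advancing time (a new reading comes with each control period).
- ctrl.get_image(name): name is "side" or "top"; returns the picture (400x640x3 uint8, blue, green, red); there is no depth.
- ctrl.get_calibration(name): a dict with "fx", "fy", "cx", "cy" (pixels), "k1" (the pictures are not rectified: a ray, as slopes to the right and down, at radius r is drawn at 1 + k1 r^2 times it, then the intrinsics apply), "camera_from_world" (4x4, takes a point from world to camera coordinates). Camera axes: x right, y down, z forward; pixel columns grow to the right and rows downward; lengths in mm; the calibration is good to about 2 mm. A picture is of the moment at which its call begins. get_calibration takes no time and is no camera call.
- ctrl.close_job(): hands the job in; it is judged then, once.
The state is a dict: "t": time; "joints": joint angles; "dq": joint speeds; "joint_efforts": joint torques, N m; "tcp_pos": TCP position; "tool_rot": TCP orientation; "contact_force": force on the tool from outside, world axes, zero at the start; "torque": the same for the moment, N m; "grip_width": finger opening in mm; "grasp_force": force on a finger pad.
Only numpy, scipy, OpenCV 4.12 (cv2) and the standard library are available. Lean on these libraries where they do the work, as an engineer would, in place of code of your own. Each camera call takes 0.05 s, during which the arm holds its last target. There are 200 camera calls.

### The job

Lock the indexed decorating wheel at zero for the next lining job: turn it by its raised rim until the red engraved mark faces the red pointer, then take the index pin out of its park hole and stand it in the guide bushing over the wheel. If it does not drop, ease the wheel by its rim a few millimetres either way until the pin drops fully home, without forcing it down and stopping gently as soon as it catches, for the pin bends easily. Leave the coaster centred on the wheel, and the pail and the paint tube where they are.

Things in the scene. Friction and masses are not known exactly. Their poses are not given: they have to be found in the camera images.
- stand: Dark green cast stand fixed to the counter. Origin on the wheel's axle at counter height, z up, x out along its bracket: post 90 to 105 mm from the axle, carrying a flat steel arm 36 mm wide from x = 44 to 138 mm, its top 88 mm above the counter. Pointer post: 73 mm high, 100 mm from the axle, 42 degrees clockwise (from above) of the arm. Keep the gripper's body off both when working on the rim.
- wheel: Aluminium turntable, vertical axle, 170 mm across, with a raised hand rim: a wall 8 mm thick, 77 to 85 mm from the axle, top 64 mm above the counter, 24 mm above the floor inside. Turns either way, about 2 N at the rim, and stays where left. Origin on the axle at counter height; its axes equal the stand's when the mark faces the pointer; starts 0.5 to 1.25 rad clockwise (from above) of that.
- pin: Index pin, 0.11 to 0.17 kg: steel shank 12 mm across, 56 mm long, chamfered foot; black ribbed head 23 mm across, 38 mm long, flat shoulder. Origin at the foot's centre, z towards the head. Starts upright in the park hole, shoulder on the arm, foot 32 mm above the counter. In the bushing the foot is at 40 mm while it stands on the ring, at 32 mm when home. Over 30 N against the wheel bends it.
- mark (a point): Red line engraved across the rim, 2.6 mm wide (other ticks are thin, dark): the middle of the rim's top, 81 mm from the axle. It shows where the index ring's zero hole is, but only roughly: the ring has crept on the wheel by up to 0.12 rad (7.5 mm at the holes), either way; so far from the bushing can the zero hole be with the mark at the pointer. The next holes, 49 mm away, are wrong.
- pointer (a point): The point on the rim's top, 81 mm from the axle, that the fixed red pointer's tip shows (the tip is 4 mm above it). The mark belongs here. Close to the right of the wheel rises the fixed frame of a display bin, higher than the wheel: keep the gripper's body off it; the near and the left side of the rim are free.
- bushing (a point): Centre of the guide bushing's mouth on the arm's top, 63 mm from the axle: a brass-lined vertical hole of 13 mm with a 3 mm chamfer, reaching down to 44 mm above the counter. Under it turns the wheel's steel index ring (top at 40 mm; eight 13.2 mm holes 45 degrees apart). The pin drops by its own weight into a hole that comes under it, and then stops the wheel.
- park (a point): Centre of the park hole's mouth on the arm's top, 120 mm from the axle, outside the rim; same bore as the bushing.
- coaster: Round terracotta coaster blank, 76 mm across, 8 mm thick, lying loose at the centre of the wheel and turning with it; origin at the centre of its underside.
- pail: Small cream plastic pail, 60 x 75 x 62 mm; bystander. Origin at the centre of its underside.
- blue_tube: White paint tube with a blue band, 34 x 122 x 25 mm, lying; bystander. Origin at the centre of its underside.

How it is judged:
By the outcome, as a careful person would: the job done as asked, in the order asked, and still so for the second after the job is handed in, with the robot touching nothing.
It also fails if it takes over 72 s, if anything falls off the work surface, if the arm or the gripper's body presses on something with over 40 N, if the wrist force passes 120 N, or if a joint passes its speed limit or range.

## Working session

There is one attempt and no reset: what is moved stays moved. The work goes in short steps, Python scripts to look and compute and a shell command to move; the robot and the scene stay as the last step left them, time stands still between calls to the robot, and variables do not carry over. Pictures are saved under pics/ and viewed, at most 12 in all, crops included, and the job is handed in when it is done.

```bash
mkdir -p pics; ls
python3 - <<'E'
from rig import ctrl
import cv2
for n in("side","top"):
    cv2.imwrite(f"pics/{n}0.png",ctrl.get_image(n)); print(n,ctrl.get_calibration(n))
print(ctrl.get_state(), ctrl.grasp_offset)
E
```

```text
pics
side {'fx': 500.13960416761563, 'fy': 500.13960416761563, 'cx': 314.7193803119854, 'cy': 195.65904757464182, 'k1': -0.012057309211762552, 'camera_from_world': array([[ 9.59860010e-01, -2.80421383e-01, -5.71049866e-03,
        -3.35560972e+02],
       [-1.57867924e-01, -5.23316758e-01, -8.37387180e-01,
         2.44275331e+02],
       [ 2.31832871e-01,  8.04675972e-01, -5.46580370e-01,
         6.35154330e+02],
       [ 0.00000000e+00,  0.00000000e+00,  0.00000000e+00,
         1.00000000e+00]])}
top {'fx': 428.83275955681586, 'fy': 428.83275955681586, 'cx': 320.7033039705647, 'cy': 200.98368062240846, 'k1': -0.11903038135474983, 'camera_from_world': array([[ 1.38680587e-02, -9.99882127e-01, -6.58857001e-03,
         2.24702406e+02],
       [-9.96475451e-01, -1.32750279e-02, -8.28278301e-02,
         4.27587026e+02],
       [ 8.27306035e-02,  7.71400948e-03, -9.96542092e-01,
         8.92475117e+02],
       [ 0.00000000e+00,  0.00000000e+00,  0.00000000e+00,
         1.00000000e+00]])}
{'t': 0.1, 'joints': array([-1.37187559,  0.46938728, -0.04860863,  1.53357622,  0.02408564,
        1.14100205, -0.08228383]), 'dq': array([ 0.00051797, -0.00103608,  0.00147986, -0.0042255 ,  0.00068784,
        0.00046353,  0.00193506]), 'joint_efforts': array([ 5.33559269e-04, -5.11514640e+01, -4.69644216e-02, -2.38392359e+01,
        1.07969347e-02,  4.43529367e-03,  2.04175552e-05]), 'tcp_pos': array([152.3077828 , 657.0505539 , 230.34779586]), 'tool_rot': array([-3.13980514e+00,  4.30874273e-05,  2.91382339e+00]), 'contact_force': array([0.49952166, 0.0204    , 0.43132545]), 'torque': array([-0.03235992,  0.00017607,  0.00875604]), 'grasp_force': 0.0, 'grip_width': 85.4507382317713} 18.700000000000003
```

View pics/side0.png

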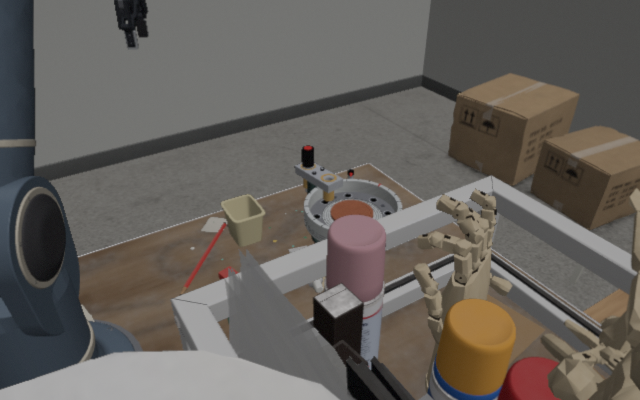

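View pics/top0.png

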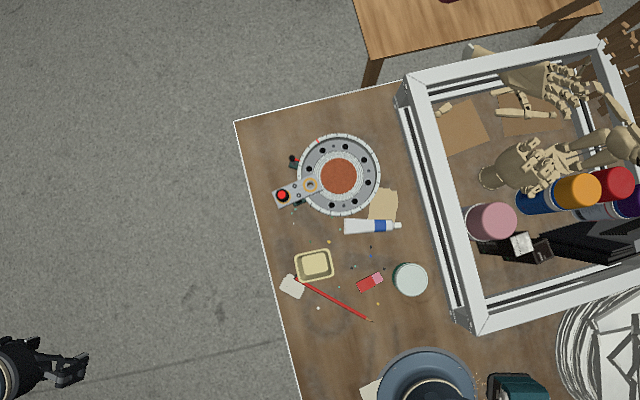

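The top view shows the wheel at about (339,175), the arm pointing left and slightly down with the pin head at (282,196), the pointer at about (293,160), and the mark near (317,140). I'll enlarge it.

```bash
cat > h.py <<'E'
from rig import ctrl
import cv2, numpy as np
def crop(n,x0,y0,x1,y1,s,f):
    im=ctrl.get_image(n); c=cv2.resize(im[y0:y1,x0:x1],None,fx=s,fy=s,interpolation=cv2.INTER_CUBIC); cv2.imwrite(f"pics/{f}.png",c)
    return im
def pix2w(n,u,v,z):
    c=ctrl.get_calibration(n); T=c["camera_from_world"]
    d=np.array([(u-c["cx"])/c["fx"],(v-c["cy"])/c["fy"]]); s=d.copy()
    for _ in range(20): s=d/(1+c["k1"]*(s@s))
    R=T[:3,:3]; o=-R.T@T[:3,3]; r=R.T@np.array([*s,1]); return o+r*(z-o[2])/r[2]
def w2pix(n,p):
    c=ctrl.get_calibration(n); T=c["camera_from_world"]; q=T[:3,:3]@np.array(p,float)+T[:3,3]; s=q[:2]/q[2]
    s=s*(1+c["k1"]*(s@s)); return s*c["fx"]+[c["cx"],c["cy"]]
E
python3 - <<'E'
from h import *
crop("top",265,120,395,225,6,"top1")
crop("side",270,130,420,240,5,"side1")
E
```

```text
(no output)
```

View pics/top1.png

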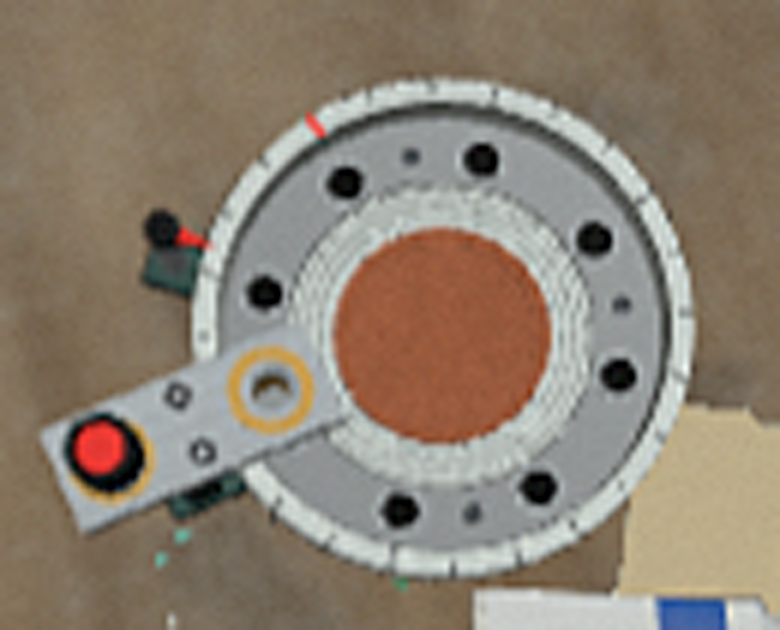

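View pics/side1.png

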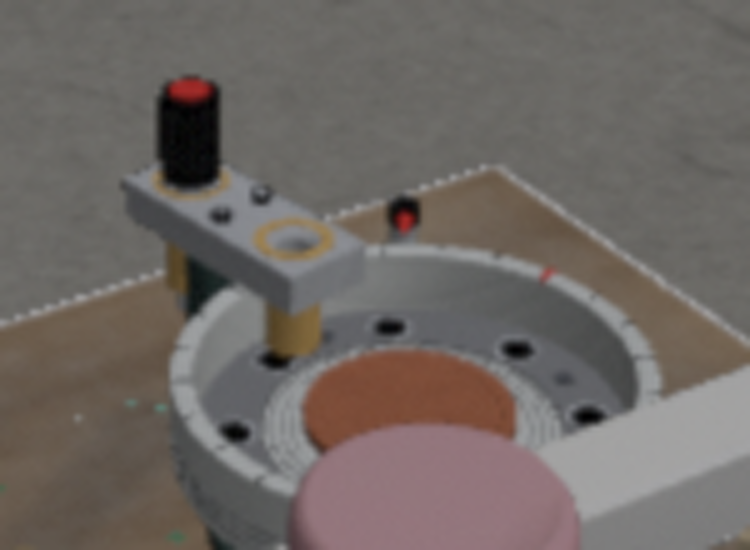

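The crops show the mark at (316,126) and the pointer tip at (207,246). The bushing is at (270,388), the pin head top at (100,447), and the eight ring holes are visible.

Run:
```python
from h import *
f=lambda u,v,z: pix2w("top",265+(u+.5)/6-.5,120+(v+.5)/6-.5,z)
# axle: refine from rim circle
c=np.mean([f(192,328,64),f(695,328,64),f(443,78,64),f(443,578,64)],0)
print("axle",c, np.linalg.norm(f(192,328,64)-f(695,328,64)),np.linalg.norm(f(443,78,64)-f(443,578,64)))
print("coaster",f(442,335,48))
ang=lambda p: np.degrees(np.arctan2(p[1]-c[1],p[0]-c[0]))
for n,p in dict(mark=(316,126,64),pointer=(207,246,68),bush=(270,388,88),pin=(100,447,126)).items():
    w=f(*p); print(n,w.round(1),np.hypot(*(w-c)[:2]).round(1),ang(w).round(2))
hs=[(345,183),(481,159),(595,239),(618,375),(540,487),(400,510),(265,292)]
hs=[ang(f(*h,40)) for h in hs]; print(np.round(hs,1), np.mod(hs,45).round(2))
for s,uv in dict(pin=(189,90,126),bush=(295,240,88),mark=(547,274,64)).items():
    print("side",s,pix2w("side",270+uv[0]/5-.4,130+uv[1]/5-.4,uv[2]))
```

```text
axle [476.09281422 194.82313588  64.        ] 170.32674244759477 170.92742107803747
coaster [475.52749444 194.74950765  48.        ]
mark [544.7 238.9  64. ] 81.5 32.75
pointer [502.  275.1  68. ] 84.3 72.12
bush [451.5 252.3  88. ] 62.5 113.17
pin [427.6 303.9 126. ] 119.4 113.97
[  32.4  -12.   -56.7 -101.5 -146.2  167.4   76.4] [32.36 32.99 33.35 33.47 33.78 32.4  31.37]
side pin [425.25450147 303.8803995  126.        ]
side bush [449.60032624 252.03178789  88.        ]
side mark [543.22194576 240.05352034  64.        ]
```

```bash
cat >> h.py <<'E'
from scipy.spatial.transform import Rotation as Ro
def need(x,y,z,yawdeg):
    s=ctrl.get_state(); R=Ro.from_euler("xyz",s["tool_rot"]); d=R.inv().apply(np.array([x,y,z])-s["tcp_pos"])
    T=Ro.from_euler("xyz",[np.pi,0,np.radians(yawdeg)]); rv=(R.inv()*T).as_rotvec(degrees=True)
    print("t",round(s["t"],2),"tcp",s["tcp_pos"].round(1),"rpy",np.degrees(s["tool_rot"]).round(2),"F",s["contact_force"].round(1),"w",round(s["grip_width"],1),"gf",round(s["grasp_force"],1))
    print("shift mm",d.round(1),"then turn",rv.round(1))
E
python3 -c "
from h import *
need(553.7,173.8,231,75)"
```

```text
t 0.2 tcp [152.3 657.2 230.7] rpy [-179.93    0.    166.95] F [ 0.3  0.1 -0.3] w 85.2 gf 0.0
shift mm [-5.002e+02 -3.803e+02  1.000e-01] then turn [-0.1  0.1 92. ]
```

```bash
python3 -m handwheel '{"moves":[[-0.015,-0.011,0,0,0,0,-1],[-0.0278,-0.0211,0,0,0,0,-1],[-0.0278,-0.0211,0,0,0,0,-1],[-0.0278,-0.0211,0,0,0,0,-1],[-0.0278,-0.0211,0,0,0,0,-1],[-0.0278,-0.0211,0,0,0,0,-1],[-0.0278,-0.0211,0,0,0,0,-1],[-0.0278,-0.0211,0,0,0,0,-1],[-0.0278,-0.0211,0,0,0,0,-1],[-0.0278,-0.0211,0,0,0,0,-1],[-0.0278,-0.0211,0,0,0,0,-1],[-0.0278,-0.0211,0,0,0,0,-1],[-0.0278,-0.0211,0,0,0,0,-1],[-0.0278,-0.0211,0,0,0,0,-1],[-0.0278,-0.0211,0,0,0,0,-1],[-0.0278,-0.0211,0,0,0,0,-1],[-0.0278,-0.0211,0,0,0,0,-1],[-0.0278,-0.0211,0,0,0,0,-1],[-0.015,-0.011,0,0,0,0,-1]]}'
python3 -m handwheel '{"moves":[[0,0,0,0,0,5,0.3],[0,0,0,0,0,7.1,0.3],[0,0,0,0,0,7.1,0.3],[0,0,0,0,0,7.1,0.3],[0,0,0,0,0,7.1,0.3],[0,0,0,0,0,7.1,0.3],[0,0,0,0,0,7.1,0.3],[0,0,0,0,0,7.1,0.3],[0,0,0,0,0,7.1,0.3],[0,0,0,0,0,7.1,0.3],[0,0,0,0,0,7.1,0.3],[0,0,0,0,0,7.1,0.3],[0,0,0,0,0,7.1,0.3],[0,0,0,0,0,2,0.3],[0,0,0,0,0,0,0.3]]}'
python3 -c "
from h import *
need(553.7,173.8,46,75)"
```

```text
t: 1.78
tcp_pos: [558.4, 168.5, 231.4]
tool_rot: [-3.14, 0.002, 2.908]
contact_force: [-0.0, -0.9, 0.2]
grip_width: 85.3
grasp_force: 0.0
t: 3.03
tcp_pos: [555.8, 173.4, 231.1]
tool_rot: [-3.141, 0.0, 1.304]
contact_force: [-0.3, -0.3, 0.8]
grip_width: 29.4
grasp_force: 0.0
t 3.03 tcp [555.8 173.4 231.1] rpy [-1.7998e+02  2.0000e-02  7.4740e+01] F [-0.3 -0.3  0.8] w 29.4 gf 0.0
shift mm [-1.000e-01 -2.100e+00  1.851e+02] then turn [-0.   0.  -0.3]
```

```bash
python3 -m handwheel '{"moves":[[0,-0.0021,0.015,0,0,-0.3,0.3],[0,0,0.025,0,0,0,0.3],[0,0,0.025,0,0,0,0.3],[0,0,0.025,0,0,0,0.3],[0,0,0.025,0,0,0,0.3],[0,0,0.025,0,0,0,0.3],[0,0,0.02,0,0,0,0.3],[0,0,0.015,0,0,0,0.3],[0,0,0.008,0,0,0,0.3],[0,0,0.002,0,0,0,0.3],[0,0,0,0,0,0,0.3]]}'
python3 -c "
from h import *
need(553.7,173.8,46,75)
crop('top',265,120,395,225,6,'top2')"
```

```text
t: 3.95
tcp_pos: [554.1, 173.8, 46.2]
tool_rot: [-3.141, 0.0, 1.31]
contact_force: [0.8, -0.5, 0.5]
grip_width: 29.6
grasp_force: 0.0
t 3.95 tcp [554.1 173.8  46.2] rpy [-1.7998e+02  1.0000e-02  7.5070e+01] F [ 0.8 -0.5  0.5] w 29.6 gf 0.0
shift mm [-0.1 -0.4  0.2] then turn [-0.   0.   0.1]
```

View pics/top2.png

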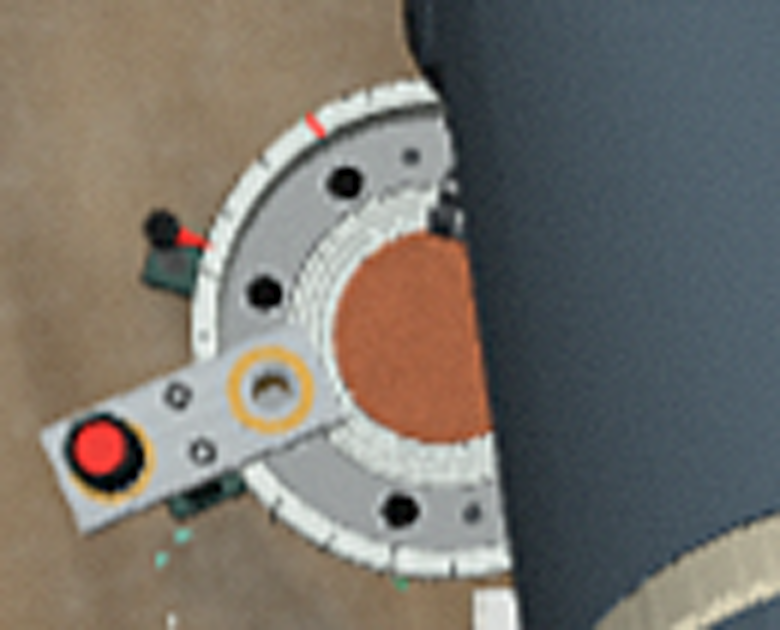

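The gripper is in place on the far side, and the mark, pointer and bushing are all still visible. Closing on the rim.

```bash
python3 -m handwheel '{"moves":[[0,0,0,0,0,0,0.5],[0,0,0,0,0,0,0.65],[0,0,0,0,0,0,0.8],[0,0,0,0,0,0,1],[0,0,0,0,0,0,1],[0,0,0,0,0,0,1]]}'
python3 -c "
from h import *
need(553.7,173.8,46,75)"
```

```text
t: 4.5
tcp_pos: [555.4, 173.9, 47.5]
tool_rot: [3.139, -0.002, 1.31]
contact_force: [-0.6, -0.5, 6.4]
grip_width: 6.2
grasp_force: 60.0
t 4.5 tcp [555.4 173.9  47.5] rpy [ 1.7985e+02 -9.0000e-02  7.5050e+01] F [-0.6 -0.5  6.4] w 6.2 gf 60.0
shift mm [-0.5 -1.6  1.5] then turn [ 0.2 -0.1  0.1]
```

```bash
python3 -m handwheel '{"moves":[[0.00071,0,0,0,0,-0.5,1],[0.00141,0,0,0,0,-1,1],[0.0021,0,0,0,0,-1.5,1],[0.00283,-0.00005,0,0,0,-2,1],[0.00283,-0.00005,0,0,0,-2,1],[0.00283,-0.00005,0,0,0,-2,1],[0.00283,-0.00005,0,0,0,-2,1],[0.00283,-0.00005,0,0,0,-2,1],[0.00283,-0.00005,0,0,0,-2,1],[0.00283,-0.00005,0,0,0,-2,1],[0.00283,-0.00005,0,0,0,-2,1],[0.00283,-0.00005,0,0,0,-2,1],[0.00283,-0.00005,0,0,0,-2,1],[0.00283,-0.00005,0,0,0,-2,1],[0.00283,-0.00005,0,0,0,-2,1],[0.00283,-0.00005,0,0,0,-2,1],[0.00283,-0.00005,0,0,0,-2,1],[0.00212,0,0,0,0,-1.5,1],[0.00141,0,0,0,0,-1,1],[0.00071,0,0,0,0,-0.5,1]]}'
python3 -c "
from h import *
need(553.7,173.8,46,75)
crop('top',265,120,395,225,6,'top3')"
```

```text
t: 6.17
tcp_pos: [553.6, 221.0, 47.5]
tool_rot: [3.139, 0.0, 1.903]
contact_force: [0.6, -1.1, 6.7]
grip_width: 6.4
grasp_force: 60.1
t 6.17 tcp [553.6 221.   47.5] rpy [1.7985e+02 1.0000e-02 1.0906e+02] F [ 0.6 -1.1  6.7] w 6.4 gf 60.1
shift mm [-44.6 -15.4   1.5] then turn [ 0.1 -0.  34.1]
```

View pics/top3.png

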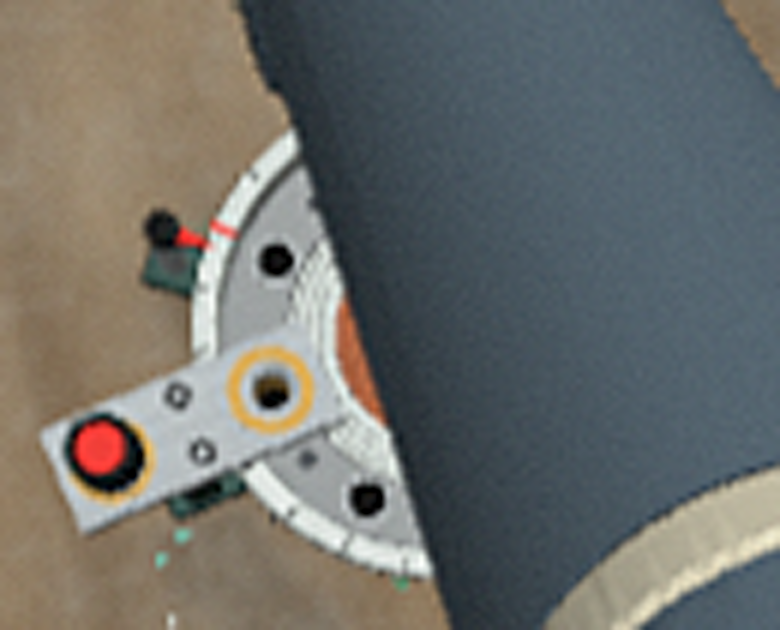

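The mark is at (223,229) and the pointer tip at (207,246), so there are a few degrees left. The hole at (275,261) and the one under the bushing at (272,390) are visible.

Run:
```python
from h import *
f=lambda u,v,z: pix2w("top",265+(u+.5)/6-.5,120+(v+.5)/6-.5,z)
c=np.array([475.8,194.8])
ang=lambda p: np.degrees(np.arctan2(p[1]-c[1],p[0]-c[0])).round(2)
for p in[(223,229.5,64),(207,246,68),(198,242,68),(275,261,40),(368,497,40),(270,388,88),(100,447,126),(272,391,40)]: print(p,f(*p).round(1),ang(f(*p)))
```

```text
(223, 229.5, 64) [508.4 270.   64. ] 66.53
(207, 246, 68) [502.  275.1  68. ] 71.93
(198, 242, 68) [503.3 278.2  68. ] 71.73
(275, 261, 40) [502.  252.9  40. ] 65.78
(368, 497, 40) [419.9 219.5  40. ] 156.19
(270, 388, 88) [451.5 252.3  88. ] 112.92
(100, 447, 126) [427.6 303.9 126. ] 113.83
(272, 391, 40) [456.3 253.2  40. ] 108.44
```

```bash
python3 -m handwheel '{"moves":[[0.00071,0,0,0,0,-0.5,1],[0.00141,0,0,0,0,-1,1],[0.0017,0,0,0,0,-1.2,1],[0.00141,0,0,0,0,-1,1],[0.00141,0,0,0,0,-1,1],[0.00071,0,0,0,0,-0.5,1],[0,0,0,0,0,0,1],[0,0,0,0,0,0,0.8],[0,0,0,0,0,0,0.6],[0,0,0,0,0,0,0.3],[0,0,0,0,0,0,0.3],[0,0,0,0,0,0,0.3],[0,0,-0.015,0,0,0,0.3],[0,0,-0.03,0,0,0,0.3],[0,0,-0.04,0,0,0,0.2],[0,0,-0.04,0,0,0,0],[0,0,-0.03,0,0,0,0],[0,0,0,0,0,0,0]]}'
python3 -c "
from h import *
need(426.5,304,120,113.8)
"
```

```text
t: 7.72
tcp_pos: [553.4, 229.3, 208.3]
tool_rot: [3.129, -0.001, 1.994]
contact_force: [1.3, 0.4, 1.3]
grip_width: 42.7
grasp_force: 0.0
t 7.72 tcp [553.4 229.3 208.3] rpy [ 1.7928e+02 -6.0000e-02  1.1423e+02] F [1.3 0.4 1.3] w 42.7 gf 0.0
shift mm [120.1 -86.2  87.3] then turn [ 0.7 -0.1  0.4]
```

```bash
python3 -m handwheel '{"moves":[[0.01,-0.007,0,0.7,0,0.4,0],[0.022,-0.016,0,0,0,0,0],[0.028,-0.02,0,0,0,0,0],[0.03,-0.022,0.01,0,0,0,0],[0.02,-0.014,0.014,0,0,0,0],[0.01,-0.007,0.014,0,0,0,0],[0,0,0,0,0,0,0],[0,0,0,0,0,0,0]]}'
python3 -c "
from h import *
need(427,304.2,97,113.8)
crop('top',265,120,395,225,6,'top4')"
```

```text
t: 8.38
tcp_pos: [421.5, 302.5, 163.6]
tool_rot: [-3.128, 0.001, 1.988]
contact_force: [0.4, -0.7, -0.7]
grip_width: 43.0
grasp_force: 0.0
t 8.38 tcp [421.5 302.5 163.6] rpy [-1.7920e+02  5.0000e-02  1.1393e+02] F [ 0.4 -0.7 -0.7] w 43.0 gf 0.0
shift mm [-0.6  6.7 66.5] then turn [-0.8  0.1  0.1]
```

View pics/top4.png

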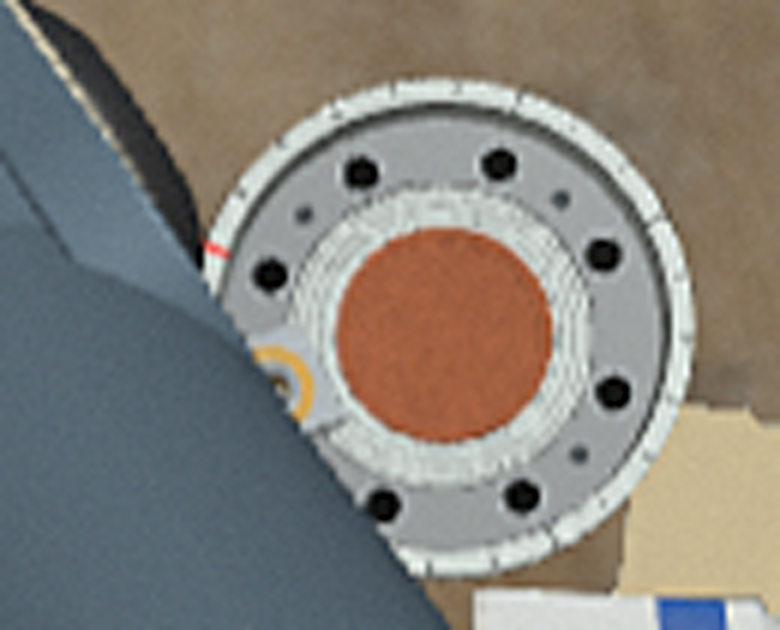

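The mark is at about (216,249), and the hole centres are visible, such as (270,275), (362,173), (499,164), (603,256), (613,393) and (522,496). I'll compute their angles.

Run:
```python
from h import *
f=lambda u,v,z: pix2w("top",265+(u+.5)/6-.5,120+(v+.5)/6-.5,z)
c=np.array([475.8,194.8])
ang=lambda p: np.degrees(np.arctan2(p[1]-c[1],p[0]-c[0])).round(2)
hs=np.array([ang(f(*p,40)) for p in[(270,275),(362,173),(499,164),(603,256),(613,393),(522,496)]]); print(hs,np.mod(hs,45))
print(ang(f(216,249,64)), f(445,334,48))
im=ctrl.get_image("top"); s=cv2.cvtColor(im,cv2.COLOR_BGR2HSV)
m=((s[...,0]<8)|(s[...,0]>172))&(s[...,1]>90); m[:,:296]=0;m[:,306:]=0;m[:157]=0;m[166:]=0
ys,xs=np.nonzero(m); print(list(zip(xs,ys)), ang(pix2w("top",xs.mean(),ys.mean(),64)))
```

```text
[  70.48   26.05  -17.73  -62.33 -107.26 -152.52] [25.48 26.05 27.27 27.67 27.74 27.48]
71.5 [475.88902691 193.71975815  48.        ]
[(np.int64(299), np.int64(160)), (np.int64(299), np.int64(161)), (np.int64(300), np.int64(161)), (np.int64(301), np.int64(161)), (np.int64(302), np.int64(162)), (np.int64(303), np.int64(162))] 71.58
```

```bash
python3 -m handwheel '{"moves":[[-0.0006,0.0067,0.01,-0.7,0,0,0],[0,0,0.015,0,0,0,0],[0,0,0.018,0,0,0,0],[0,0,0.012,0,0,0,0],[0,0,0.007,0,0,0,0],[0,0,0.003,0,0,0,0],[0,0,0,0,0,0,0],[0,0,0,0,0,0,0]]}'
python3 -c "
from h import *
need(427,304.2,97,113.8)
crop('side',270,120,400,220,6,'side2')"
```

```text
t: 9.15
tcp_pos: [429.3, 304.9, 99.9]
tool_rot: [3.14, -0.0, 1.986]
contact_force: [0.3, -0.2, 0.6]
grip_width: 42.6
grasp_force: 0.0
t 9.15 tcp [429.3 304.9  99.9] rpy [ 1.7992e+02 -2.0000e-02  1.1380e+02] F [ 0.3 -0.2  0.6] w 42.6 gf 0.0
shift mm [ 0.3 -2.4  2.9] then turn [ 0.1 -0.  -0. ]
```

View pics/side2.png

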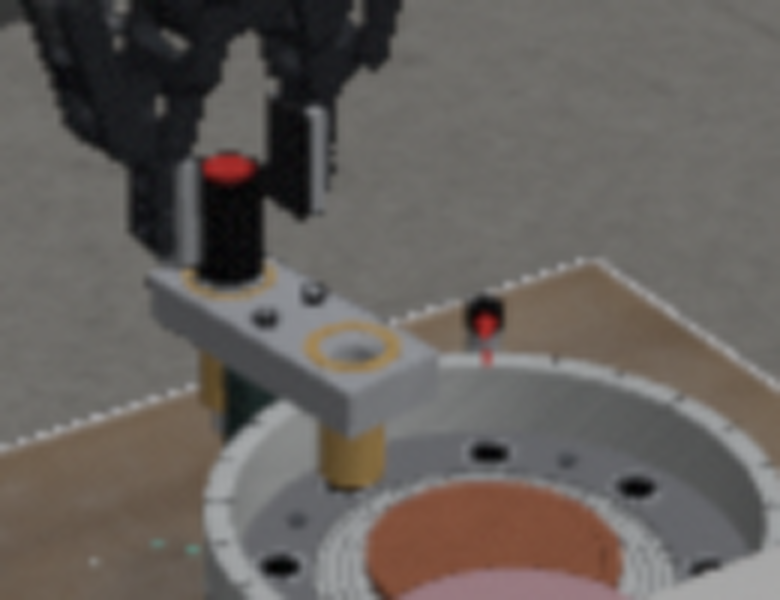

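The fingers straddle the pin head in the side view (head top at (230,167)), with a smaller gap on the left. The mark at (487,358) sits below the pointer. I'll shift about 2.5 mm and grip.

```bash
python3 -m handwheel '{"moves":[[0,-0.0025,0.002,0,0,0,0],[0,0,0,0,0,0,0.2],[0,0,0,0,0,0,0.35],[0,0,0,0,0,0,0.45],[0,0,0,0,0,0,0.7],[0,0,0,0,0,0,1],[0,0,0,0,0,0,1]]}'
python3 -c "
from h import *
need(427,304.2,97,113.8)"
```

```text
t: 9.78
tcp_pos: [426.5, 304.2, 97.7]
tool_rot: [3.14, -0.0, 1.987]
contact_force: [-0.4, -0.4, 4.7]
grip_width: 21.3
grasp_force: 58.7
t 9.78 tcp [426.5 304.2  97.7] rpy [ 1.7993e+02 -2.0000e-02  1.1385e+02] F [-0.4 -0.4  4.7] w 21.3 gf 58.7
shift mm [-0.2  0.4  0.7] then turn [ 0.1 -0.   0.1]
```

```bash
python3 - <<'E'
from h import *
f=lambda u,v,z: pix2w("top",265+(u+.5)/6-.5,120+(v+.5)/6-.5,z)
g=lambda u,v,z: pix2w("side",270+(u+.5)/6-.5,120+(v+.5)/6-.5,z)
for a,b in[(f(345,418,88),f(83,531,88)),(f(295,327,88),f(40,435,88)),(f(270,388,88),f(108,456,88)),(g(351,346,88),g(231,281,88)),(g(350,394,88),g(148,274,88))]:
    d=b-a; print(np.degrees(np.arctan2(d[1],d[0])),np.hypot(*d[:2]))
E
python3 -m handwheel '{"moves":[[0,0,-0.004,0,0,0,1],[0,0,-0.008,0,0,0,1],[0,0,-0.014,0,0,0,1],[0,0,-0.014,0,0,0,1],[0,0,-0.014,0,0,0,1],[0,0,-0.009,0,0,0,1],[0,0,-0.003,0,0,0,1],[0,0,0,0,0,0,1],[0,0,0,0,0,0,1]]}'
python3 -c "
from h import *
a=np.radians(114.2)
need(426.5-57*np.cos(a),304.2-57*np.sin(a),163,113.8)"
```

```text
114.19318162346144 93.382604721669
113.85087617711328 90.95716256386414
113.65036844386971 57.60069632913343
116.37103149549424 53.475033997956906
114.46024620434407 93.72526505675619
t: 10.53
tcp_pos: [425.4, 303.4, 162.7]
tool_rot: [-3.14, 0.0, 1.987]
contact_force: [0.4, -0.8, -0.8]
grip_width: 21.5
grasp_force: 59.4
t 10.53 tcp [425.4 303.4 162.7] rpy [-1.7991e+02  2.0000e-02  1.1385e+02] F [ 0.4 -0.8 -0.8] w 21.5 gf 59.4
shift mm [-56.7   1.7  -0.3] then turn [-0.1  0.   0.1]
```

```bash
python3 -m handwheel '{"moves":[[-0.004,0,0,0,0,0,1],[-0.009,0,0,0,0,0,1],[-0.013,0.0002,0,0,0,0,1],[-0.013,0.0002,0,0,0,0,1],[-0.011,0,0,0,0,0,1],[-0.005,0,0,0,0,0,1],[-0.002,0,0,0,0,0,1],[0,0,0,0,0,0,1],[0,0,0,0,0,0,1],[0,0,0,0,0,0,1],[0,0,0,0,0,0,1]]}'
python3 -c "
from h import *
a=np.radians(114.0)
need(426.5-57*np.cos(a),304.2-57*np.sin(a),163,113.8)
crop('side',270,110,400,210,6,'side3')"
```

```text
t: 11.45
tcp_pos: [449.2, 252.5, 163.1]
tool_rot: [-3.142, -0.0, 1.988]
contact_force: [-0.7, -0.5, -1.6]
grip_width: 20.9
grasp_force: 59.4
t 11.45 tcp [449.2 252.5 163.1] rpy [-1.8000e+02 -2.0000e-02  1.1392e+02] F [-0.7 -0.5 -1.6] w 20.9 gf 59.4
shift mm [-0.6  0.3  0.1] then turn [-0.  -0.   0.1]
```

View pics/side3.png

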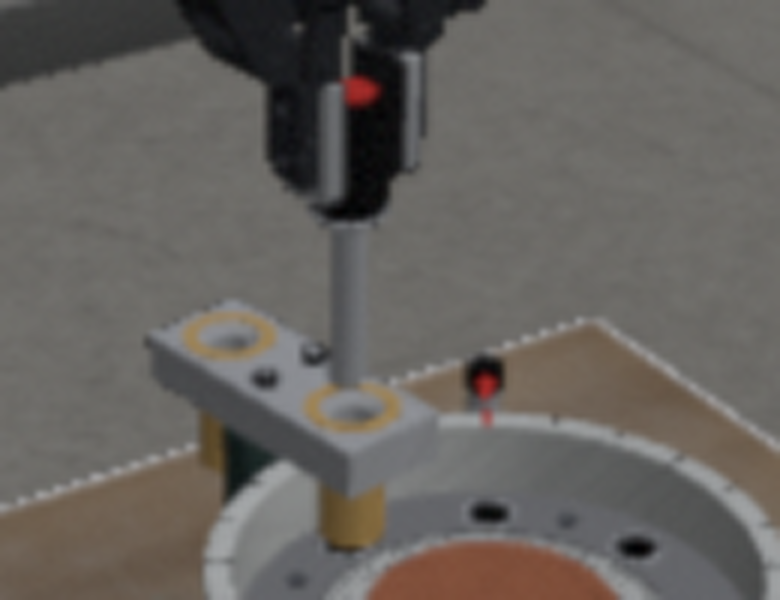

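The pin is held upright, its foot at about (348,384) just above the bushing mouth at (353,408). I'll check the lateral offset.

Run:
```python
from h import *
g=lambda u,v,z: pix2w("side",270+(u+.5)/6-.5,110+(v+.5)/6-.5,z)
print("foot",g(348,381,97.4),"mouth",g(352.5,408,88),"park",g(229.5,336,88))
p=(g(352.5,408,88));p[2]=97.4
print(w2pix("side",p)*6-[270*6,110*6])
```

```text
foot [447.76935263 252.52748991  97.4       ] mouth [449.16155199 252.22476713  88.        ] park [425.72545415 304.50289482  88.        ]
[350.29015475 378.30508385]
```

```bash
python3 -m handwheel '{"moves":[[-0.0003,0.0005,0.002,0,0,0,1],[0,0,0.003,0,0,0,1],[0,0,0.003,0,0,0,1],[0,0,0.003,0,0,0,1],[0,0,0.002,0,0,0,1],[0,0,0.001,0,0,0,1],[0,0,0,0,0,0,1]]}'
python3 -m handwheel '{"moves":[[0,0,0.002,0,0,0,1],[0,0,0.002,0,0,0,1],[0,0,0.001,0,0,0,1],[0,0,0,0,0,0,1]]}'
```

```text
t: 12.08
tcp_pos: [450.1, 251.9, 148.9]
tool_rot: [3.142, -0.0, 1.987]
contact_force: [0.5, 0.4, -1.6]
grip_width: 21.0
grasp_force: 59.4
t: 12.42
tcp_pos: [450.1, 251.9, 144.0]
tool_rot: [3.141, -0.0, 1.987]
contact_force: [0.5, 0.2, -1.7]
grip_width: 21.2
grasp_force: 59.4
```

The foot is 10 mm into the bushing with no reaction force. Continuing down.

```bash
python3 -m handwheel '{"moves":[[0,0,0.003,0,0,0,1],[0,0,0.004,0,0,0,1],[0,0,0.004,0,0,0,1],[0,0,0.004,0,0,0,1],[0,0,0.003,0,0,0,1],[0,0,0.001,0,0,0,1],[0,0,0,0,0,0,1]]}'
python3 -m handwheel '{"moves":[[0,0,0.003,0,0,0,1],[0,0,0.004,0,0,0,1],[0,0,0.004,0,0,0,1],[0,0,0.002,0,0,0,1],[0,0,0.001,0,0,0,1],[0,0,0,0,0,0,1]]}'
```

```text
t: 13.0
tcp_pos: [450.1, 251.9, 124.8]
tool_rot: [3.142, 0.0, 1.987]
contact_force: [1.0, 0.3, -2.4]
grip_width: 21.3
grasp_force: 59.4
t: 13.5
tcp_pos: [450.2, 251.9, 110.9]
tool_rot: [3.141, -0.0, 1.987]
contact_force: [1.5, 2.4, -3.2]
grip_width: 21.3
grasp_force: 59.3
```

```bash
python3 -m handwheel '{"moves":[[0,0,0.001,0,0,0,1],[0,0,0.001,0,0,0,1],[0,0,0.001,0,0,0,1],[0,0,0,0,0,0,1],[0,0,0,0,0,0,0.4],[0,0,0,0,0,0,0.2],[0,0,0,0,0,0,0],[0,0,0,0,0,0,0],[0,0,0,0,0,0,0],[0,0,-0.01,0,0,0,0],[0,0,-0.02,0,0,0,0],[0,0,-0.03,0,0,0,0],[0,0,-0.03,0,0,0,0],[0,0,-0.01,0,0,0,0],[0,0,0,0,0,0,0]]}'
python3 -c "
from h import *
th=np.radians(10)
need(475.8+81*np.cos(th),194.8+81*np.sin(th),205,100)
crop('side',270,110,400,210,6,'side4')"
```

```text
t: 14.75
tcp_pos: [451.8, 252.7, 211.7]
tool_rot: [3.135, -0.002, 1.987]
contact_force: [-0.3, 0.9, -0.7]
grip_width: 42.9
grasp_force: 0.0
t 14.75 tcp [451.8 252.7 211.7] rpy [ 1.7961e+02 -1.0000e-01  1.1385e+02] F [-0.3  0.9 -0.7] w 42.9 gf 0.0
shift mm [-82.1  77.2   7. ] then turn [ 0.4 -0.1 13.8]
```

View pics/side4.png

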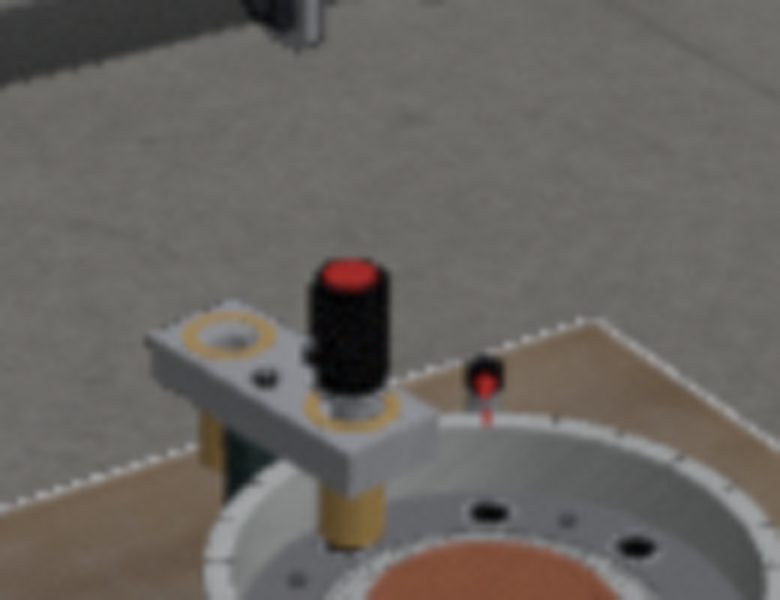

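The pin stands on the ring, with a visible gap under its shoulder at (350,400), so it hasn't dropped yet. The holes measured about 3.4° CCW of the bushing, so I'll ease the wheel clockwise from the far side of the rim.

```bash
python3 -c "
from h import *
need(556.8,194.8,205,90)"
```

```text
t 14.8 tcp [450.5 252.1 209.5] rpy [ 1.7984e+02 -5.0000e-02  1.1385e+02] F [-0.9 -0.3 -0.5] w 42.5 gf 0.0
shift mm [-95.3  74.1   4.6] then turn [ 0.1 -0.1 23.8]
```

```bash
python3 -m handwheel '{"moves":[[-0.008,0.006,0,0,0,0,0.2],[-0.018,0.014,0,0,0,0,0.3],[-0.024,0.0185,0,0,0,0,0.3],[-0.024,0.0185,0,0,0,0,0.3],[-0.0145,0.011,0.002,0,0,0,0.3],[-0.007,0.006,0.002,0,0,0,0.3],[0,0,0,0,0,6,0.3],[0,0,0,0,0,6,0.3],[0,0,0,0,0,6,0.3],[0,0,0,0,0,5.8,0.3],[0,0,0,0,0,0,0.3]]}'
python3 -c "
from h import *
need(556.8,194.8,47,90)"
```

```text
t: 15.72
tcp_pos: [555.2, 194.3, 202.4]
tool_rot: [-3.138, 0.002, 1.571]
contact_force: [-0.9, -0.5, 0.2]
grip_width: 29.9
grasp_force: 0.0
t 15.72 tcp [555.2 194.3 202.4] rpy [-1.7982e+02  9.0000e-02  8.9990e+01] F [-0.9 -0.5  0.2] w 29.9 gf 0.0
shift mm [  0.7   2.1 155.4] then turn [-0.2  0.1 -0. ]
```

```bash
python3 -m handwheel '{"moves":[[0.0005,0.0024,0.012,0,0,0,0.3],[0,0,0.025,0,0,0,0.3],[0,0,0.03,0,0,0,0.3],[0,0,0.03,0,0,0,0.3],[0,0,0.025,0,0,0,0.3],[0,0,0.017,0,0,0,0.3],[0,0,0.01,0,0,0,0.3],[0,0,0.0055,0,0,0,0.3],[0,0,0,0,0,0,0.3],[0,0,0,0,0,0,0.5],[0,0,0,0,0,0,0.65],[0,0,0,0,0,0,0.8],[0,0,0,0,0,0,1],[0,0,0,0,0,0,1],[0,0,0,0,0,0,1]]}'
cat >> h.py <<'E'
def look():
    s=ctrl.get_state(); out=[]
    for n,b in(("side",(315,345,140,175)),("top",(295,325,165,205))):
        im=ctrl.get_image(n); h=cv2.cvtColor(im,cv2.COLOR_BGR2HSV)[b[2]:b[3],b[0]:b[1]].astype(int)
        m=((h[...,0]<8)|(h[...,0]>172))&(h[...,1]>140)&(h[...,2]>90); ys,xs=np.nonzero(m); out.append((len(xs),(xs.mean()+b[0]).round(2),(ys.mean()+b[2]).round(2)) if len(xs) else 0)
    a=s["tcp_pos"]; print("tcp",a.round(1),"yaw",np.degrees(s["tool_rot"][2]).round(2),"F",s["contact_force"].round(1),"M",s["torque"].round(2),"red",out)
E
python3 -c "
from h import *
look()"
```

```text
t: 16.97
tcp_pos: [558.1, 195.1, 50.7]
tool_rot: [-3.141, -0.001, 1.572]
contact_force: [-5.7, -0.6, 6.4]
grip_width: 6.5
grasp_force: 60.7
tcp [558.1 195.1  50.7] yaw 90.05 F [-5.7 -0.6  6.4] M [-0.06  0.97 -0.1 ] red [(32, np.float64(327.78), np.float64(155.41)), (63, np.float64(309.41), np.float64(182.32))]
```

```bash
python3 -m handwheel '{"moves":[[-0.00035,0,0,0,0,0.25,1],[-0.00035,0,0,0,0,0.25,1],[-0.00035,0,0,0,0,0.25,1],[-0.00035,0,0,0,0,0.25,1],[-0.00035,0,0,0,0,0.25,1],[-0.00035,0,0,0,0,0.25,1],[-0.00035,0,0,0,0,0.25,1],[-0.00035,0,0,0,0,0.25,1]]}' >/dev/null; python3 -c "
from h import *
look()"
```

```text
tcp [558.1 193.   50.7] yaw 88.12 F [-4.   1.   5.7] M [0.21 0.84 0.09] red [(31, np.float64(328.9), np.float64(158.55)), (64, np.float64(308.95), np.float64(181.77))]
```

```bash
python3 -m handwheel '{"moves":[[-0.00035,0,0,0,0,0.25,1],[-0.00035,0,0,0,0,0.25,1]]}' >/dev/null; python3 -c "
from h import *
look()"
```

```text
tcp [558.1 192.3  50.7] yaw 87.61 F [-4.8  0.4  6.3] M [0.16 0.91 0.13] red [(34, np.float64(328.76), np.float64(158.74)), (63, np.float64(309.03), np.float64(182.03))]
```

Run:
```python
from h import *
for z in(134,126): print(z,w2pix("side",(450,252,z)),w2pix("top",(450,252,z)))
crop('side',290,130,390,205,8,'side5')
look()
```

```text
134 [329.07433062 154.88628721] [308.93457339 182.0382537 ]
126 [329.02883735 158.92570509] [309.07882303 182.57774594]
tcp [558.  192.2  50.7] yaw 87.61 F [-3.5  1.   6.2] M [0.15 0.92 0.07] red [(34, np.float64(328.76), np.float64(158.74)), (63, np.float64(309.03), np.float64(182.03))]
```

View pics/side5.png

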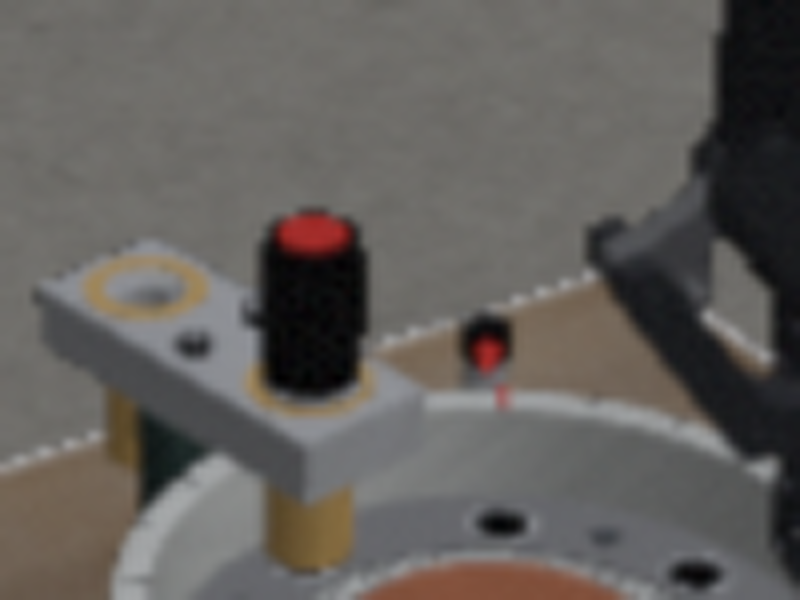

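The pin is home: its shoulder sits on the arm at (312,400), and the head-top row of 158.7 matches z≈126. There's almost no side load. Releasing and retreating.

```bash
python3 -m handwheel '{"moves":[[0,0,0,0,0,0,0.8],[0,0,0,0,0,0,0.65],[0,0,0,0,0,0,0.4],[0,0,0,0,0,0,0.3],[0,0,0,0,0,0,0.3],[0,0,-0.008,0,0,0,0.3],[0,0,-0.02,0,0,0,0.3],[0,0,-0.03,0,0,0,0.3],[0,0,-0.035,0,0,0,0.3],[0,0,-0.035,0,0,0,0.3],[0,0,-0.02,0,0,0,0.3],[0,0,-0.008,0,0,0,0.3],[0,0,0,0,0,0,0.3],[0,0,0,0,0,0,0.3]]}'; python3 -c "
from h import *
look()
im=ctrl.get_image('side'); h=cv2.cvtColor(im,cv2.COLOR_BGR2HSV)
m=((h[...,0]<14)&(h[...,1]>120)).astype(np.uint8); m[:198]=0;m[232:]=0;m[:,:325]=0;m[:,380:]=0
ys,xs=np.nonzero(m); print(len(xs),xs.min(),xs.max(),pix2w('side',xs.min(),ys[xs==xs.min()].mean(),48),pix2w('side',xs.max(),ys[xs==xs.max()].mean(),48))"
```

```text
t: 19.42
tcp_pos: [558.2, 191.2, 205.1]
tool_rot: [-3.141, 0.0, 1.528]
contact_force: [-0.1, 0.3, -0.7]
grip_width: 29.8
grasp_force: 0.0
tcp [558.2 191.2 205.1] yaw 87.55 F [-0.1  0.3 -0.7] M [-0.    0.04  0.01] red [(33, np.float64(328.79), np.float64(158.67)), (63, np.float64(309.03), np.float64(182.03))]
499 332 372 [440.5069236  202.51955501  48.        ] [506.25202986 179.55313751  48.        ]
```

```bash
python3 -c "
from rig import ctrl
print(ctrl.close_job())"
```

```text
the job is handed in; nothing more can be done
None
```

The wheel is locked at zero and handed in at about 19.5 s of the 72 s allowed: I set the mark to the pointer, stood the pin in the bushing, and eased the wheel about 2° clockwise until the pin dropped fully home. There was about 1 N of side load, and I didn't touch the coaster, pail or tube.

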